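# Load a slide tray under the stage clip

### The arm

A 6-joint arm with a two-finger parallel gripper is mounted at the origin on the work surface. World frame = base frame: x ahead of the robot, y to its left, z up, the work surface at z = 0. Lengths are in m, angles in degrees, forces in N, time in s.
With the tool pointing down it reaches from about 0.4 to 0.825 m from the base axis. Payload 7 kg.
Tool frame: the origin (TCP) lies at the very end of the fingers, on their centre line; the grasp point (between the pads) lies behind it (r.grasp_offset is the z of the grasp point in the tool frame, in m); z points along the fingers, y is the direction in which the jaws open and shut (so a half turn about z gives the same grasp; the last joint's range is limited). The gripper opens to 88 mm and grips with 3 to 60 N. Pads are 19 mm wide; open, the fingers measure 130 mm over their backs; the gripper's body (78 mm by 193 mm) begins 47 mm behind the grasp point.
Start: joints at [16.507, 20.546, 0.682, 0, -70.136, -16.507], TCP at [0.675, -0, 0.227] pointing down, gripper open.
Joint ranges: [-176.03, 176.03], [-82.01, 121.73], [-58.28, 71.71], [-173.87, 95.51], [-174.79, -0.11], [-173.66, 173.66]. Speed limits (degrees/s): [136.94, 136.94, 172.46, 180, 180, 180].

### API

Orientations are given as [roll, pitch, yaw] about the fixed x, y, z axes, in that order (R = Rz(yaw) Ry(pitch) Rx(roll)).
In Python, from plant import r gives the robot as it stands. The module is installed in compiled form; this text tells all that it offers.
- The arm moves only by the tool servo_tool, never from a script. Its argument "targets" is a list of rows, each an object of numbers: "dx", "dy", "dz": the shift along the world's x, y, z in cm; "spin": the turn about the world's z in rad; "grip": the opening in per cent of the stroke, from 0 (shut) to 100 (fully open). A call has exactly 10 rows; each row is the pose to reach, as a shift and turn from the pose commanded when the call began; what a row does not reach only later rows make up. A row lasts 1/12 s, in which the tool goes at most 41.7 mm and 7.16 degrees, less where a joint would pass 70% of its speed; a pose out of reach is approached as far as the arm can. A call with a gripper value outside its range is refused whole. The fingers move at their own pace and stop on an object; "squeeze" is the grip in N (left out, the last holds). Time passes only in rows, so rows that repeat a pose let the fingers close, or fill a call up. It gives the time, the measured TCP pose, the force and the opening at its end, in the units of the state.
- r.get_state(): the state, without advancing time (a new reading comes with each control period).
- r.capture(name): name is "scene" or "side" or "wrist"; returns the picture (400x640x3 uint8, blue, green, red); there is no depth.
- r.get_calibration(name): a dict with "K" (3x3 intrinsics, pixels), "k1" (the pictures are not rectified: a ray, as slopes to the right and down, at radius r is drawn at 1 + k1 r^2 times it, then the intrinsics apply), "extrinsics" (4x4, takes a point from camera to world coordinates). Camera axes: x right, y down, z forward; pixel columns grow to the right and rows downward; lengths in m; the calibration is good to about 2 mm. A picture is of the moment at which its call begins: read the wrist's pose just before it. get_calibration takes no time and is no camera call; for the wrist camera it gives the pose at the moment of the call.
- r.close_job(): hands the job in, once; it reports no verdict.
Trained networks look in the newest picture that a camera, given by its name, has taken for a name from the list of things; names that differ only in an ending like _2 or _b are one class to them, and where a whole thing is asked for, a point or a joint stands for the part that bears it (a point fixed in the world has none). Each returns a list of dicts, best first, with "p" (0 to 1); they miss things now and then, are a little off and sometimes report something else, mostly with a low value. They report only what shows in the picture. A call takes as long as a camera call. They do not tell look-alikes from the thing itself.
- r.cut_out(name, camera): "mask" (400x640 bool, what is visible of it) and "extent" ([left, top, right, bottom] in pixels, round what is visible of it).
The state is a dict: "time_s": time; "joints": joint angles; "qd": joint speeds; "joint_torque": joint torques, N m; "tcp_pos": TCP position; "eef_rot": TCP orientation; "contact_force": force on the tool from outside, world axes, zero at the start; "moment": the same for the moment, N m; "gripper_width": finger opening in m.
Only numpy, scipy, OpenCV 4.12 (cv2) and the standard library are available. Lean on these libraries where they do the work, as an engineer would, in place of code of your own. Each camera call takes 0.05 s, during which the arm holds its last target. There are 200 camera calls.

### The job

Load the blue slide tray into the microscope stage: with one fingertip hold the spring clip's red pad fully down so that its nose lifts, and meanwhile push the tray by its rear tab with the other fingertip, beneath the nose and fully home against the end stop. Keep the clip held down until the tray is home, then let go so that the clip springs down onto the tray, and move clear. Only push the tray along the stage, never lift it, and leave everything else where it stands.

Things in the scene. Friction and masses are not known exactly. Their poses are not given: they have to be found in the camera images.
- stage: White stage block, fixed, 235 x 190 mm, flat top 40 mm above bench. Origin: at bench height below the centre of the seated tray. x: the way the tray goes in (away from the robot, within 0.5 rad), y left, z up. On top: guide rails 5 mm high, 44 mm apart, from x = -20 to 42 mm, a mouth flaring to 65 mm at x = -50 mm, and an end stop with its face at x = 40 mm. The clip is on the left (+y).
- tray: Blue slide tray, 80 mm long (x) x 40 wide (y) x 8 thick, about 70 g, with a flush glass slide. Origin: centre of underside. At its rear (-x) end a tab 28 mm wide, 6 thick, top 18 mm above the underside, rear face 40 mm behind the origin. Starts on the stage 85-105 mm short of home, up to 4 mm aside, turned up to 0.1 rad. Home: front edge on the end stop, origin above the stage's origin.
- clip (a joint): Spring clip, a rocker on a steel shaft along stage x (at stage y = 34 mm, 14 mm above the stage top, bearing blocks up to 19 mm). 0 = at rest, nose barring the tray's way; grows as the red pad is pressed, to 0.45 rad at its stop (nose 13 mm above the stage top). About 0.24 when let down on the tray. Springs back by itself; full press takes about 8 N.
- clip_pad (a point): Middle of the top face of the clip's red press pad, 90 mm long (stage x -118 to -28 mm), 30 mm wide, left of the track. At rest it slopes up to the left by 0.45 rad, this point 19 mm above the stage top; fully pressed it is level, 7 mm above the stage top, at stage y = 60 mm. A fingertip can slide along it while holding it down.
- clip_nose (a point): Middle of the underside of the clip's steel nose, 20 mm long (stage x 15 to 35 mm), 8 mm wide, at stage y = 9 mm. At rest 3 mm above the stage top, it stops the tray's front edge; let down on a seated tray it clamps the tray's front part.
- dish: Bystander, leave alone: small clear glass dish, 42 mm across and 14 mm high, standing on the stage to the right of the tray's track. Origin: centre of its underside.
- vial: Bystander, leave alone: small amber screw-cap vial with an orange cap, 24 mm across, 45 mm high, on the bench left of the stage. Origin: centre of its underside.
- petri: Bystander, leave alone: clear shallow plate, 88 mm across, 16 mm high, on the bench right of the stage. Origin: centre of its underside.
- forceps: Bystander, leave alone: thin steel spatula, 130 mm long, lying on the bench well to the right. Origin: centre of its underside.
- media: Bystander, leave alone: clear bottle with a blue cap, 60 mm across, 120 mm high, at the left. Origin: centre of its underside.
- slidebox: Bystander, leave alone: open yellow slide box, 100 x 120 x 35 mm, at the right. Origin: centre of its underside.
- wipejar: Bystander, leave alone: glass jar with a steel lid, 76 mm across, 85 mm high, at the left. Origin: centre of its underside.
There are look-alikes about, which are no part of the job. Several things have the shape of the tray; the one meant has the colours described above.

How it is judged:
By the outcome, as a careful person would: the job done as asked, in the order asked, and still so for the second after the job is handed in, with the robot touching nothing.
It also fails if it takes over 46 s, if anything falls off the work surface, if the arm or the gripper's body presses on something with over 40 N, if the wrist force passes 120 N, or if a joint passes its speed limit or range.

## Working session

There is one attempt and no reset: what is moved stays moved. The work goes in short steps, Python scripts to look and compute and a tool call to move; the robot and the scene stay as the last step left them, time stands still between calls to the robot, and variables do not carry over. Pictures are saved under pics/ and viewed, about 8 in all and at most 12, crops included, and the job is handed in when it is done.

Besides the shell and the picture viewer there is one more tool, called after "Call:" as name(argument=value, ...) on one line, values as JSON. servo_tool: Moves the arm, as the interface text tells. Its arguments: {"type":"object","properties":{"targets":{"type":"array"},"squeeze":{"type":"number"}},"required":["targets"]}

```bash
mkdir -p pics
cat > h.py <<'E'
import numpy as np, cv2
from plant import r
def ray(cam,px,cal=None):
    c=cal or r.get_calibration(cam); K=np.array(c["K"]); E=np.array(c["extrinsics"])
    d=np.array([(px[0]-K[0,2])/K[0,0],(px[1]-K[1,2])/K[1,1]]); u=d.copy()
    for _ in range(20): u=d/(1+c["k1"]*(u@u))
    return E[:3,3],E[:3,:3]@np.array([u[0],u[1],1])
def atz(cam,px,z,cal=None):
    o,d=ray(cam,px,cal); return o+d*(z-o[2])/d[2]
def proj(cam,P,cal=None):
    c=cal or r.get_calibration(cam); K=np.array(c["K"]); E=np.array(c["extrinsics"])
    p=E[:3,:3].T@(np.array(P)-E[:3,3]); u=p[:2]/p[2]; u=u*(1+c["k1"]*(u@u))
    return K[:2,:2]@u+K[:2,2]
E
python3 - <<'E'
from h import *
print(r.get_state()["tcp_pos"],r.get_state()["eef_rot"],r.grasp_offset,r.get_state()["time_s"])
for c in ("scene","side","wrist"):
    im=r.capture(c); cv2.imwrite(f"pics/{c}0.png",im)
    print(c,np.round(r.get_calibration(c)["extrinsics"],3).tolist(), np.round(r.get_calibration(c)["K"],0).tolist())
    for n in ("stage","tray","clip"):
        print(n,[(round(x["p"],2),np.round(x["extent"]).tolist()) for x in r.cut_out(n,c)[:4]])
a=cv2.imread("pics/scene0.png");b=cv2.imread("pics/wrist0.png")
cv2.imwrite("pics/a0.png",cv2.resize(np.vstack([a,b]),(800,1000))[:,:])
E
```

```text
[ 6.74509331e-01 -1.54274587e-05  2.25601936e-01] [ 1.79904370e+02 -6.19758212e-03 -9.00089277e+01] -0.0188 0.0
scene [[-0.2, 0.653, -0.731, 1.455], [0.98, 0.116, -0.164, 0.234], [-0.022, -0.749, -0.662, 0.914], [0.0, 0.0, 0.0, 1.0]] [[392.0, 0.0, 325.0], [0.0, 392.0, 204.0], [0.0, 0.0, 1.0]]
stage [(0.65, [298.0, 197.0, 386.0, 269.0])]
tray [(0.74, [338.0, 204.0, 357.0, 221.0]), (0.57, [397.0, 211.0, 418.0, 226.0]), (0.56, [362.0, 184.0, 384.0, 199.0])]
clip [(0.86, [325.0, 214.0, 366.0, 245.0])]
side [[-0.964, -0.197, 0.177, 0.304], [-0.265, 0.681, -0.683, 0.889], [0.014, -0.706, -0.708, 0.969], [0.0, 0.0, 0.0, 1.0]] [[401.0, 0.0, 316.0], [0.0, 401.0, 204.0], [0.0, 0.0, 1.0]]
stage [(0.65, [246.0, 196.0, 341.0, 267.0])]
tray [(0.79, [295.0, 219.0, 322.0, 238.0]), (0.6, [291.0, 275.0, 319.0, 304.0]), (0.59, [344.0, 252.0, 367.0, 276.0])]
clip [(0.71, [272.0, 206.0, 304.0, 239.0])]
wrist [[-1.0, 0.0, 0.001, 0.677], [0.0, 0.961, 0.277, -0.076], [-0.001, 0.277, -0.961, 0.384], [0.0, 0.0, 0.0, 1.0]] [[279.0, 0.0, 324.0], [0.0, 279.0, 203.0], [0.0, 0.0, 1.0]]
stage [(0.84, [294.0, 147.0, 502.0, 315.0])]
tray [(0.74, [438.0, 248.0, 460.0, 264.0])]
clip [(0.83, [329.0, 226.0, 421.0, 311.0])]
```

View pics/scene0.png

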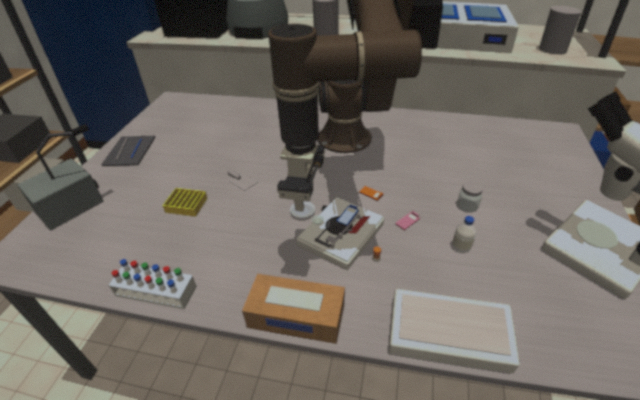

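View pics/wrist0.png

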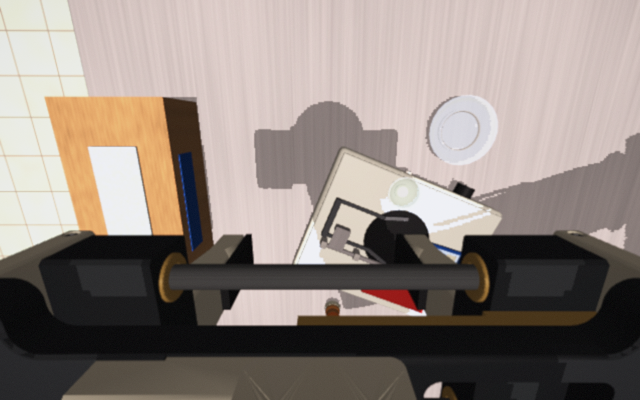

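The stage is under the gripper, turned about -20°, with the clip's red pad at wrist (390,300) and the blue tray partly hidden at (449,256). I'll turn the jaws across the track and back off, so that the camera sits above the tray.

Call:
servo_tool(targets=[{"dx": -2.4, "dy": 1.2, "dz": 0, "spin": 0.12}, {"dx": -4.8, "dy": 2.4, "dz": 0, "spin": 0.24}, {"dx": -7.2, "dy": 3.6, "dz": 0, "spin": 0.36}, {"dx": -9.6, "dy": 4.8, "dz": 0, "spin": 0.48}, {"dx": -12, "dy": 6, "dz": 0, "spin": 0.6}, {"dx": -14.4, "dy": 7.2, "dz": 0, "spin": 0.72}, {"dx": -16.8, "dy": 8.4, "dz": 0, "spin": 0.84}, {"dx": -19.2, "dy": 9.6, "dz": 0, "spin": 0.96}, {"dx": -21.6, "dy": 10.8, "dz": 0, "spin": 1.08}, {"dx": -23.5, "dy": 12, "dz": 0, "spin": 1.2}])

```text
validation failed for argument at $.ta...
```

Run:
```python
from h import *
import pickle
s=r.get_state();print(s["tcp_pos"],s["eef_rot"],s["time_s"])
cal=r.get_calibration("wrist"); im=r.capture("wrist"); cv2.imwrite("pics/w1.png",im)
pickle.dump(cal,open("w1.pkl","wb"))
cv2.imwrite("pics/w1v.png",cv2.resize(im[0:300,120:520],(800,600),interpolation=cv2.INTER_CUBIC))
for n,z in (("stage",.04),("tray",.05),("clip",.055),("clip_pad",.059),("media",.12),("vial",.04)):
  for x in r.cut_out(n,"wrist")[:3]:
    m=x["mask"].astype(np.uint8); 
    q=max(cv2.findContours(m,0,2)[0],key=cv2.contourArea)
    bx=cv2.boxPoints(cv2.minAreaRect(q)); print(n,round(x["p"],2),np.round(x["extent"]),bx.round().tolist(),[atz("wrist",b,z,cal)[:2].round(3).tolist() for b in bx])
```

```text
[ 6.74970802e-01 -3.66898424e-06  2.26585046e-01] [-1.79997031e+02  4.91128379e-03 -9.00043715e+01] 0.6
stage 0.68 [294. 147. 501. 314.] [[292.0, 262.0], [330.0, 142.0], [507.0, 197.0], [469.0, 318.0]] [[0.72, 0.108], [0.669, -0.053], [0.444, 0.016], [0.466, 0.197]]
tray 0.76 [436. 246. 458. 265.] [[433.0, 248.0], [439.0, 239.0], [463.0, 253.0], [457.0, 263.0]] [[0.534, 0.082], [0.528, 0.069], [0.494, 0.09], [0.5, 0.103]]
clip 0.95 [328. 229. 421. 312.] [[362.0, 293.0], [367.0, 278.0], [421.0, 295.0], [416.0, 310.0]] [[0.625, 0.146], [0.62, 0.123], [0.546, 0.148], [0.55, 0.173]]
clip_pad 0.66 [326. 224. 420. 314.] [[363.0, 292.0], [369.0, 277.0], [425.0, 297.0], [420.0, 312.0]] [[0.624, 0.142], [0.618, 0.12], [0.541, 0.149], [0.546, 0.173]]
vial 0.7 [323. 302. 340. 312.] [[325.0, 300.0], [339.0, 300.0], [339.0, 315.0], [325.0, 315.0]] [[0.675, 0.168], [0.655, 0.168], [0.655, 0.193], [0.675, 0.193]]
```

View pics/w1v.png

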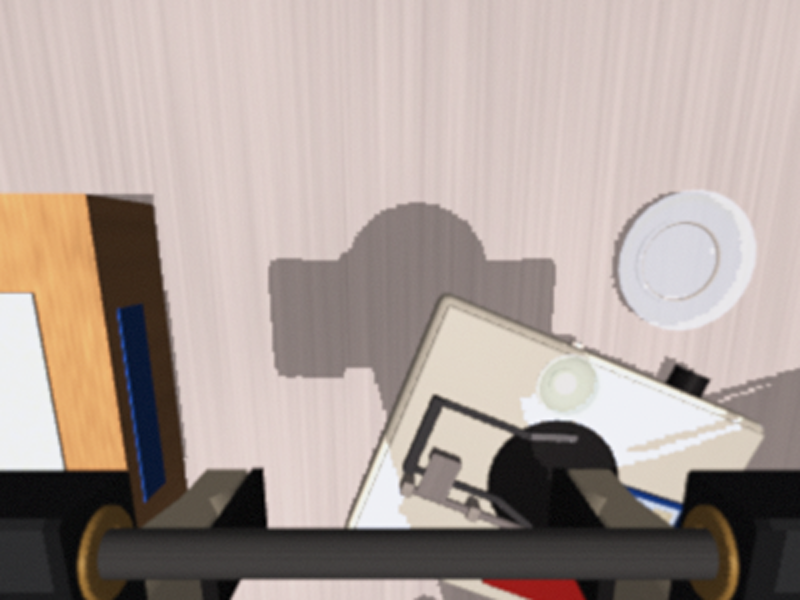

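The move was refused, so this is the same view as before: track and end stop at left, disc in the middle. I'll resend it with grip in every row.

Call:
servo_tool(targets=[{"dx": -2.4, "dy": 1.2, "dz": 0.0, "spin": 0.12, "grip": 100}, {"dx": -4.8, "dy": 2.4, "dz": 0, "spin": 0.24, "grip": 100}, {"dx": -7.2, "dy": 3.6, "dz": 0, "spin": 0.36, "grip": 100}, {"dx": -9.6, "dy": 4.8, "dz": 0, "spin": 0.48, "grip": 100}, {"dx": -12, "dy": 6, "dz": 0, "spin": 0.6, "grip": 100}, {"dx": -14.4, "dy": 7.2, "dz": 0, "spin": 0.72, "grip": 100}, {"dx": -16.8, "dy": 8.4, "dz": 0, "spin": 0.84, "grip": 100}, {"dx": -19.2, "dy": 9.6, "dz": 0, "spin": 0.96, "grip": 100}, {"dx": -21.6, "dy": 10.8, "dz": 0, "spin": 1.08, "grip": 100}, {"dx": -23.5, "dy": 12, "dz": 0, "spin": 1.2, "grip": 100}])

```text
time_s: 1.78
tcp_pos: [0.4384, 0.1202, 0.2268]
eef_rot: [-180.0, -0.0, -20.9]
contact_force: [0.1, 0.7, -0.4]
gripper_width: 0.0878
```

```bash
cat > look.py <<'E'
from h import *
import pickle,sys
n0=sys.argv[1]
s=r.get_state();print(s["tcp_pos"],s["eef_rot"],s["time_s"])
cal=r.get_calibration("wrist"); im=r.capture("wrist"); cv2.imwrite(f"pics/{n0}.png",im)
pickle.dump(cal,open(n0+".pkl","wb"))
cv2.imwrite(f"pics/{n0}v.png",cv2.resize(im[0:300,120:520],(800,600),interpolation=cv2.INTER_CUBIC))
for n,z in (("stage",.04),("tray",.05),("clip",.055),("media",.12)):
  for x in r.cut_out(n,"wrist")[:3]:
    m=x["mask"].astype(np.uint8); 
    q=max(cv2.findContours(m,0,2)[0],key=cv2.contourArea)
    bx=cv2.boxPoints(cv2.minAreaRect(q)); print(n,round(x["p"],2),np.round(x["extent"]),bx.round().tolist(),[atz("wrist",b,z,cal)[:2].round(3).tolist() for b in bx])
E
python3 look.py w2
```

```text
[0.43841016 0.12015414 0.22676045] [-1.79965813e+02 -7.92896792e-03 -2.09114764e+01] 1.7833
stage 0.78 [224.   0. 397. 160.] [[222.0, 0.0], [397.0, 0.0], [397.0, 162.0], [222.0, 162.0]] [[0.665, 0.148], [0.599, -0.025], [0.434, 0.024], [0.511, 0.226]]
tray 0.97 [290. 221. 346. 254.] [[291.0, 248.0], [293.0, 221.0], [348.0, 226.0], [346.0, 253.0]] [[0.378, 0.189], [0.411, 0.172], [0.38, 0.109], [0.346, 0.124]]
tray 0.78 [177. 163. 220. 222.] [[176.0, 220.0], [187.0, 161.0], [219.0, 167.0], [207.0, 227.0]] [[0.466, 0.31], [0.527, 0.26], [0.506, 0.228], [0.443, 0.277]]
tray 0.76 [293.  66. 330. 141.] [[291.0, 66.0], [327.0, 64.0], [332.0, 138.0], [296.0, 141.0]] [[0.578, 0.104], [0.566, 0.067], [0.49, 0.09], [0.502, 0.13]]
clip 0.75 [240.  12. 288. 116.] [[240.0, 9.0], [284.0, 8.0], [286.0, 118.0], [242.0, 119.0]] [[0.645, 0.133], [0.629, 0.09], [0.53, 0.13], [0.547, 0.177]]
clip 0.46 [410.  42. 484. 118.] [[396.0, 85.0], [451.0, 30.0], [500.0, 79.0], [444.0, 134.0]] [[0.518, 0.004], [0.549, -0.065], [0.484, -0.103], [0.449, -0.033]]
```

View pics/w2v.png

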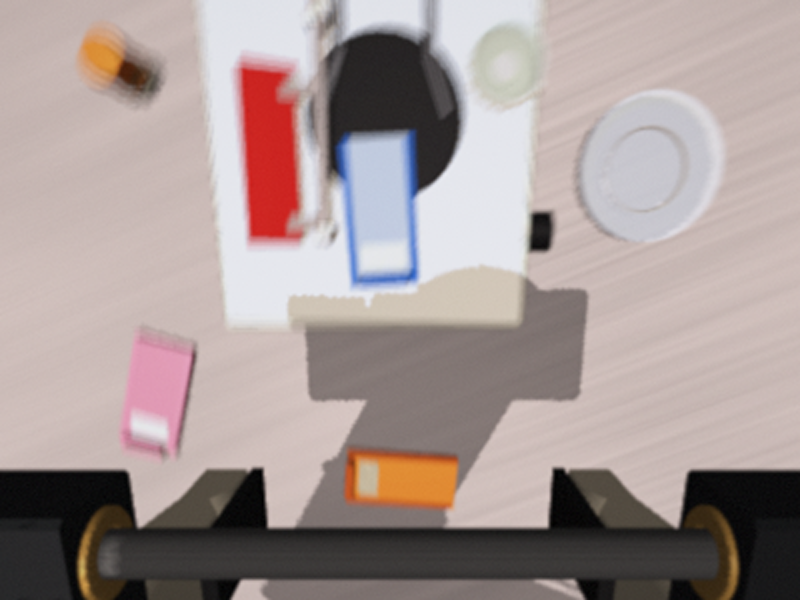

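Three things have the tray's shape: pink at crop (158,390), orange at (402,478), and blue with a glass slide at (380,205). The blue one is ours: right colour, on the stage, in line with the track, red pad on its left. The crop confirms it. Next I'll fit the pad and tray poses.

```bash
cat > fit.py <<'E'
from h import *
import pickle,sys
from scipy.optimize import least_squares
n0=sys.argv[1]; im=cv2.imread(f"pics/{n0}.png"); cal=pickle.load(open(n0+".pkl","rb"))
hsv=cv2.cvtColor(im,cv2.COLOR_BGR2HSV); H,S,V=cv2.split(hsv)
def quad(m):
    m=cv2.morphologyEx(m.astype(np.uint8),cv2.MORPH_CLOSE,np.ones((3,3)))
    q=max(cv2.findContours(m,0,2)[0],key=cv2.contourArea); h=cv2.convexHull(q)
    for e in np.arange(.01,.2,.005):
        a=cv2.approxPolyDP(h,e*cv2.arcLength(h,True),True)
        if len(a)<=4: break
    return a[:,0,:].astype(float)
def fit(q,M,x0):
    def P(p): 
        c,s=np.cos(p[2]),np.sin(p[2]); R=np.array([[c,-s,0],[s,c,0],[0,0,1]])
        return np.array([proj("wrist",R@m+[p[0],p[1],.04],cal) for m in M])
    best=None
    for k in range(4):
      for qq in (np.roll(q,k,0),np.roll(q[::-1],k,0)):
        f=least_squares(lambda p:(P(p)-qq).ravel(),x0)
        if abs(f.x[2]-x0[2])<.6 and (best is None or f.cost<best.cost): best=f
    return best
def q4(n,m):
    q=quad(m); print(n,q.tolist()); return q
c,s=13.5e-3,6.5e-3
pad=np.array([[x,.0605+k*c,.019+k*s] for x,k in ((-.118,-1),(-.028,-1),(-.028,1),(-.118,1))])
f=fit(q4("pad",((H<8)|(H>172))&(S>150)&(V>100)),pad,[.6,.07,-.37]); print("stage",f.x.round(4),f.cost); st=f.x
tr=np.array([[-.04,-.02,.008],[.04,-.02,.008],[.04,.02,.008],[-.04,.02,.008]])
mb=(H>100)&(H<125)&(S>60); mb[:, :280]=0; mb[160:]=0
f=fit(q4("tray",mb),tr,[.53,.09,-.37]); print("tray",f.x.round(4),f.cost)
d=f.x[:2]-st[:2]; a=st[2]; print("tray in stage mm",1e3*(d[0]*np.cos(a)+d[1]*np.sin(a)),1e3*(-d[0]*np.sin(a)+d[1]*np.cos(a)),f.x[2]-a)
E
python3 fit.py w2
```

```text
pad [[241.0, 34.0], [266.0, 52.0], [262.0, 118.0], [245.0, 116.0]]
stage [ 0.6123  0.0604 -0.4806] 191.38425547726916
tray [[327.0, 64.0], [328.0, 139.0], [296.0, 142.0], [287.0, 72.0]]
tray [ 0.5329  0.1004 -0.2864] 12.780943474319496
tray in stage mm -88.89338864213262 -1.1676463961201589 0.19425392271139724
```

```bash
cat >> fit.py <<'E'
print("--hand")
f=fit(np.array([[239,29.5],[268,31],[271,120],[244.5,121.5]]),pad,[.6,.07,-.37]); print("stage",f.x.round(4),f.cost); st=f.x
f=fit(np.array([[290,68],[327,65],[328.5,140],[296,143]]),tr,[.53,.09,-.37]); print("tray",f.x.round(4),f.cost)
d=f.x[:2]-st[:2]; a=st[2]; print("tray in stage mm",1e3*(d[0]*np.cos(a)+d[1]*np.sin(a)),1e3*(-d[0]*np.sin(a)+d[1]*np.cos(a)),f.x[2]-a)
def ov(st,t,fn):
    o=cv2.resize(im,None,fx=4,fy=4,interpolation=cv2.INTER_CUBIC)
    def dr(p,M,col):
        c,s=np.cos(p[2]),np.sin(p[2]); R=np.array([[c,-s,0],[s,c,0],[0,0,1]])
        pts=np.array([proj("wrist",R@np.array(m)+[p[0],p[1],.04],cal) for m in M])*4+1.5
        cv2.polylines(o,[pts.astype(np.int32)],True,col,1)
    dr(st,pad,(0,255,0)); dr(t,tr,(0,255,255)); dr(t,[[-.04,-.014,.018],[-.04,.014,.018],[-.034,.014,.018],[-.034,-.014,.018]],(255,0,255))
    for k in(-1,1): dr(st,[[.04,k*.022,.005],[-.02,k*.022,.005],[-.05,k*.0325,.005],[-.02,k*.022,.005]],(0,255,0))
    dr(st,[[.04,-.02,.005],[.04,.02,.005]],(255,255,0))
    cv2.imwrite(fn,o[0:600,880:1480])
ov(st,f.x,f"pics/{n0}o.png")
E
python3 fit.py w2
```

```text
pad [[241.0, 34.0], [266.0, 52.0], [262.0, 118.0], [245.0, 116.0]]
stage [ 0.6123  0.0604 -0.4806] 191.38425547726916
tray [[327.0, 64.0], [328.0, 139.0], [296.0, 142.0], [287.0, 72.0]]
tray [ 0.5329  0.1004 -0.2864] 12.780943474319496
tray in stage mm -88.89338864213262 -1.1676463961201589 0.19425392271139724
--hand
stage [ 0.6251  0.0604 -0.374 ] 3.3694291716268086
tray [ 0.5329  0.0994 -0.3166] 1.7072098086193612
tray in stage mm -100.06032136157555 2.7163857697222182 0.05740850414485443
```

View pics/w2o.png

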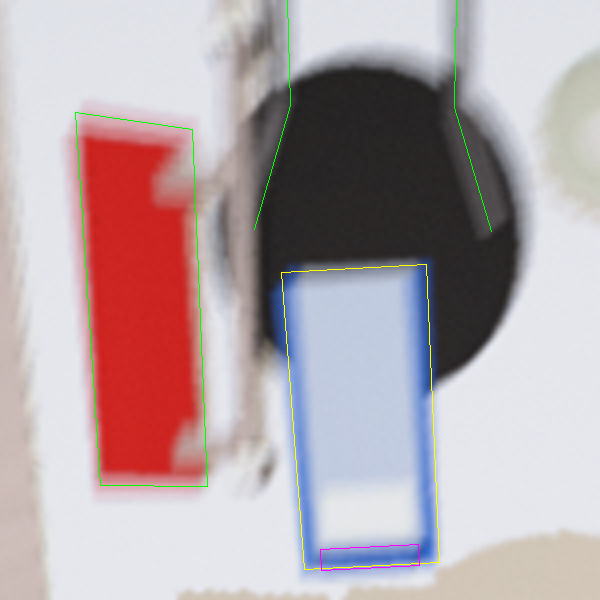

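The overlay agrees to about 1 mm: stage at (0.625, 0.060), yaw -0.374; tray 100 mm short of home, 2.7 mm aside, turned 0.057 rad. The tray's rear is still behind the pad's near end. So I'll first nudge it squarely along with shut fingers, well short of the nose, then press the clip and push it home.

Call:
servo_tool(targets=[{"dx": 1.1, "dy": 0, "dz": -1.8, "spin": -0.009, "grip": 0}, {"dx": 2.2, "dy": 0, "dz": -3.6, "spin": -0.009, "grip": 0}, {"dx": 3.3, "dy": 0.05, "dz": -5.4, "spin": -0.009, "grip": 0}, {"dx": 3.3, "dy": 0.05, "dz": -7.2, "spin": -0.009, "grip": 0}, {"dx": 3.3, "dy": 0.05, "dz": -9, "spin": -0.009, "grip": 0}, {"dx": 3.3, "dy": 0.05, "dz": -10, "spin": -0.009, "grip": 0}, {"dx": 3.3, "dy": 0.05, "dz": -11, "spin": -0.009, "grip": 0}, {"dx": 3.3, "dy": 0.05, "dz": -12, "spin": -0.009, "grip": 0}, {"dx": 3.3, "dy": 0.05, "dz": -13, "spin": -0.009, "grip": 0}, {"dx": 3.3, "dy": 0.05, "dz": -14, "spin": -0.009, "grip": 0}], squeeze=5)

```text
time_s: 2.87
tcp_pos: [0.4736, 0.1206, 0.0863]
eef_rot: [-180.0, -0.0, -21.8]
contact_force: [0.2, 0.1, -1.0]
gripper_width: 0.0265
```

Call:
servo_tool(targets=[{"dx": 0, "dy": 0, "dz": -0.8, "spin": 0, "grip": 0}, {"dx": 0, "dy": 0, "dz": -1.6, "spin": 0, "grip": 0}, {"dx": 0, "dy": 0, "dz": -2.4, "spin": 0, "grip": 0}, {"dx": 0, "dy": 0, "dz": -3, "spin": 0, "grip": 0}, {"dx": 0, "dy": 0, "dz": -3.4, "spin": 0, "grip": 0}, {"dx": 0, "dy": 0, "dz": -3.7, "spin": 0, "grip": 0}, {"dx": 0, "dy": 0, "dz": -3.7, "spin": 0, "grip": 0}, {"dx": 0, "dy": 0, "dz": -3.7, "spin": 0, "grip": 0}, {"dx": 0, "dy": 0, "dz": -3.7, "spin": 0, "grip": 0}, {"dx": 0, "dy": 0, "dz": -3.7, "spin": 0, "grip": 0}])

```text
time_s: 3.7
tcp_pos: [0.4732, 0.1206, 0.0499]
eef_rot: [-180.0, -0.0, -21.8]
contact_force: [0.8, -0.1, 1.2]
gripper_width: 0.0006
```

```bash
python3 look.py w3 | head -1
```

```text
[0.47322054 0.12064467 0.04993595] [-1.79963385e+02 -2.53662454e-02 -2.17595479e+01] 3.7
```

View pics/w3.png

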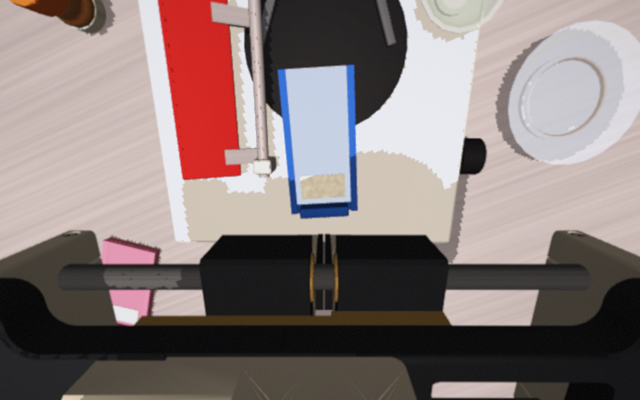

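Close view: the blue tray's tab at (325,210) is centred on the shut fingers (u≈324). The near end of the red pad lies at (183,180)-(241,176).

Run:
```python
from h import *
import pickle
cal=pickle.load(open("w3.pkl","rb"))
def S(P,st=(.6251,.0604,-.374)):
    d=P[:2]-np.array(st[:2]);c,s=np.cos(st[2]),np.sin(st[2]);return np.round(1e3*np.array([d[0]*c+d[1]*s,-d[0]*s+d[1]*c]),1)
for n,p,z in (("pad in near",(241,176),.0525),("pad out near",(183,180),.0655),("pad in far",(227,0),.0525),("tray FL",(279,69),.048),("tray FR",(353,65),.048),("tabL",(301,213),.058),("tabR",(348,211),.058),("railR corner",(390,44),.045),("railR corner2",(398,41),.045)):
    print(n,S(atz("wrist",p,z,cal)))
print("tcp",S(np.array([.4732,.1206])))
```

```text
pad in near [-115.    46.2]
pad out near [-114.5   72.5]
pad in far [-29.9  45.4]
tray FL [-59.3  22.7]
tray FR [-57.7 -15.9]
tabL [-135.3   12.6]
tabR [-134.3  -13.9]
railR corner [-47.3 -35.3]
railR corner2 [-45.9 -39.3]
tcp [-163.4    0.5]
```

Call:
servo_tool(targets=[{"dx": 0.6, "dy": -0.25, "dz": 0, "spin": 0, "grip": 0}, {"dx": 1.2, "dy": -0.5, "dz": 0, "spin": 0, "grip": 0}, {"dx": 1.6, "dy": -0.66, "dz": 0, "spin": 0, "grip": 0}, {"dx": 2.0, "dy": -0.83, "dz": 0, "spin": 0, "grip": 0}, {"dx": 2.4, "dy": -1.0, "dz": 0, "spin": 0, "grip": 0}, {"dx": 2.8, "dy": -1.16, "dz": 0, "spin": 0, "grip": 0}, {"dx": 3.2, "dy": -1.32, "dz": 0, "spin": 0, "grip": 0}, {"dx": 3.5, "dy": -1.45, "dz": 0, "spin": 0, "grip": 0}, {"dx": 3.8, "dy": -1.57, "dz": 0, "spin": 0, "grip": 0}, {"dx": 4.0, "dy": -1.66, "dz": 0, "spin": 0, "grip": 0}])

```text
time_s: 4.78
tcp_pos: [0.5133, 0.1037, 0.0495]
eef_rot: [180.0, 0.0, -21.8]
contact_force: [0.1, -1.1, -0.0]
gripper_width: 0.0005
```

Call:
servo_tool(targets=[{"dx": 0.3, "dy": -0.12, "dz": 0, "spin": 0, "grip": 0}, {"dx": 0.6, "dy": -0.24, "dz": 0, "spin": 0, "grip": 0}, {"dx": 0.9, "dy": -0.36, "dz": 0, "spin": 0, "grip": 0}, {"dx": 1.2, "dy": -0.48, "dz": 0, "spin": 0, "grip": 0}, {"dx": 1.4, "dy": -0.56, "dz": 0, "spin": 0, "grip": 0}, {"dx": 1.55, "dy": -0.62, "dz": 0, "spin": 0, "grip": 0}, {"dx": 1.55, "dy": -0.62, "dz": 0, "spin": 0, "grip": 0}, {"dx": 1.55, "dy": -0.62, "dz": 0, "spin": 0, "grip": 0}, {"dx": 1.55, "dy": -0.62, "dz": 0, "spin": 0, "grip": 0}, {"dx": 1.55, "dy": -0.62, "dz": 0, "spin": 0, "grip": 0}])

```text
time_s: 5.62
tcp_pos: [0.5284, 0.0977, 0.0496]
eef_rot: [180.0, 0.0, -21.8]
contact_force: [0.9, -0.2, 0.2]
gripper_width: 0.0003
```

```bash
python3 look.py w4 | head -1
```

```text
[0.52838048 0.0977203  0.04957049] [ 1.79997901e+02  1.22624026e-03 -2.17521785e+01] 5.6167
```

View pics/w4.png

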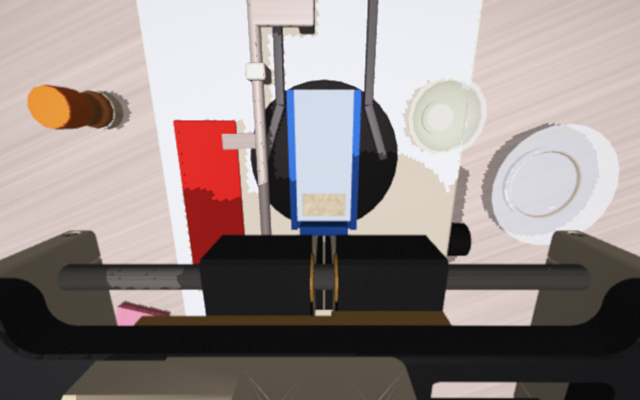

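The tray now lies straight in the mouth, tab at (324,228), front edge at row 90, well short of the nose at (315,30). Next I'll back off, lift, open to 48 mm and go over the pad and tab.

Call:
servo_tool(targets=[{"dx": -0.3, "dy": 0.12, "dz": 0, "spin": 0, "grip": 0}, {"dx": -0.6, "dy": 0.23, "dz": 0, "spin": 0, "grip": 0}, {"dx": -0.6, "dy": 0.23, "dz": 0.8, "spin": 0, "grip": 0}, {"dx": -0.6, "dy": 0.23, "dz": 2, "spin": 0, "grip": 0}, {"dx": -0.6, "dy": 0.23, "dz": 3.2, "spin": 0, "grip": 20}, {"dx": -0.2, "dy": 1.2, "dz": 4, "spin": 0, "grip": 54.5}, {"dx": 0.2, "dy": 2.2, "dz": 4, "spin": 0, "grip": 54.5}, {"dx": 0.6, "dy": 3.27, "dz": 4, "spin": 0, "grip": 54.5}, {"dx": 0.6, "dy": 3.27, "dz": 4, "spin": 0, "grip": 54.5}, {"dx": 0.6, "dy": 3.27, "dz": 4, "spin": 0, "grip": 54.5}])

```text
time_s: 6.7
tcp_pos: [0.5343, 0.1312, 0.0887]
eef_rot: [179.9, 0.0, -21.7]
contact_force: [-0.2, -0.3, 0.0]
gripper_width: 0.0347
```

Call:
servo_tool(targets=[{"dx": 0, "dy": 0, "dz": 0, "spin": 0, "grip": 54.5}, {"dx": 0, "dy": 0, "dz": 0, "spin": 0, "grip": 54.5}, {"dx": 0, "dy": 0, "dz": 0, "spin": 0, "grip": 54.5}, {"dx": 0, "dy": 0, "dz": -0.3, "spin": 0, "grip": 54.5}, {"dx": 0, "dy": 0, "dz": -0.6, "spin": 0, "grip": 54.5}, {"dx": 0, "dy": 0, "dz": -0.9, "spin": 0, "grip": 54.5}, {"dx": 0, "dy": 0, "dz": -1.2, "spin": 0, "grip": 54.5}, {"dx": 0, "dy": 0, "dz": -1.5, "spin": 0, "grip": 54.5}, {"dx": 0, "dy": 0, "dz": -1.7, "spin": 0, "grip": 54.5}, {"dx": 0, "dy": 0, "dz": -1.7, "spin": 0, "grip": 54.5}])

```text
time_s: 7.53
tcp_pos: [0.5342, 0.1302, 0.0719]
eef_rot: [180.0, 0.0, -21.8]
contact_force: [-0.6, 0.2, -0.4]
gripper_width: 0.0478
```

```bash
python3 look.py w5 | head -1; python3 -c "
import cv2
from h import r
im=r.capture('side');cv2.imwrite('pics/s5.png',im)
a=cv2.imread('pics/w5.png');b=cv2.resize(im[170:270,220:380],(640,400),interpolation=cv2.INTER_CUBIC)
cv2.imwrite('pics/c5.png',cv2.resize(cv2.vconcat([a[:300],b]),(548,600)))"
```

```text
[0.53416924 0.13019145 0.07194215] [ 1.79957794e+02  3.52909355e-02 -2.17682309e+01] 7.5333
```

View pics/c5.png

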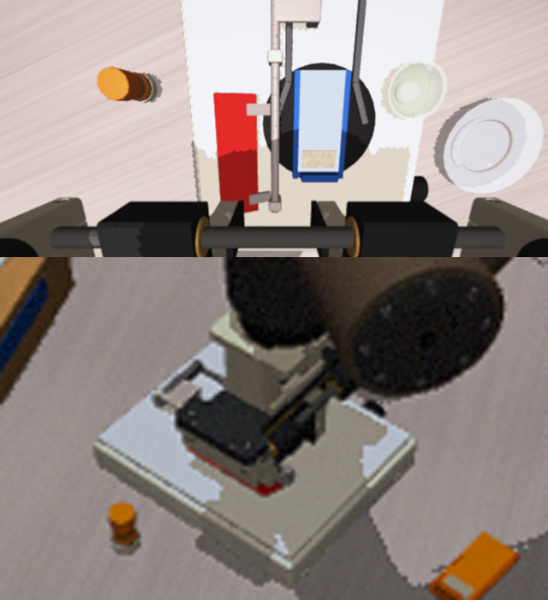

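Wrist view: the left finger (u≈215-243) stands over the red pad (215-258), the right one (312-345) behind the tab (300-338), the shaft clear between them. The side view agrees. Pressing down.

Call:
servo_tool(targets=[{"dx": 0, "dy": 0, "dz": -0.4, "spin": 0, "grip": 54.5}, {"dx": 0, "dy": 0, "dz": -0.7, "spin": 0, "grip": 54.5}, {"dx": 0, "dy": 0, "dz": -1.0, "spin": 0, "grip": 54.5}, {"dx": 0, "dy": 0, "dz": -1.3, "spin": 0, "grip": 54.5}, {"dx": 0, "dy": 0, "dz": -1.6, "spin": 0, "grip": 54.5}, {"dx": 0, "dy": 0, "dz": -1.9, "spin": 0, "grip": 54.5}, {"dx": 0, "dy": 0, "dz": -2.1, "spin": 0, "grip": 54.5}, {"dx": 0, "dy": 0, "dz": -2.3, "spin": 0, "grip": 54.5}, {"dx": 0, "dy": 0, "dz": -2.45, "spin": 0, "grip": 54.5}, {"dx": 0, "dy": 0, "dz": -2.45, "spin": 0, "grip": 54.5}])

```text
time_s: 8.67
tcp_pos: [0.5347, 0.1303, 0.0481]
eef_rot: [-180.0, -0.0, -21.8]
contact_force: [-0.3, 0.1, 6.2]
gripper_width: 0.0476
```

Call:
servo_tool(targets=[{"dx": 0, "dy": 0, "dz": -0.03, "spin": 0, "grip": 54.5}, {"dx": 0, "dy": 0, "dz": -0.06, "spin": 0, "grip": 54.5}, {"dx": 0, "dy": 0, "dz": -0.09, "spin": 0, "grip": 54.5}, {"dx": 0, "dy": 0, "dz": -0.12, "spin": 0, "grip": 54.5}, {"dx": 0, "dy": 0, "dz": -0.15, "spin": 0, "grip": 54.5}, {"dx": 0, "dy": 0, "dz": -0.17, "spin": 0, "grip": 54.5}, {"dx": 0, "dy": 0, "dz": -0.17, "spin": 0, "grip": 54.5}, {"dx": 0, "dy": 0, "dz": -0.17, "spin": 0, "grip": 54.5}, {"dx": 0, "dy": 0, "dz": -0.17, "spin": 0, "grip": 54.5}, {"dx": 0, "dy": 0, "dz": -0.17, "spin": 0, "grip": 54.5}])

```text
time_s: 9.5
tcp_pos: [0.5346, 0.1302, 0.0469]
eef_rot: [-180.0, -0.0, -21.7]
contact_force: [-2.8, -1.4, 8.8]
gripper_width: 0.048
```

```bash
python3 look.py w6 | head -1; python3 -c "
import cv2
a=cv2.imread('pics/w6.png');cv2.imwrite('pics/c6.png',cv2.resize(a[0:240,160:480],(800,600)))"
```

```text
[0.53464324 0.13017396 0.0469346 ] [-1.79999265e+02 -2.78012953e-02 -2.17489526e+01] 9.5
```

View pics/c6.png

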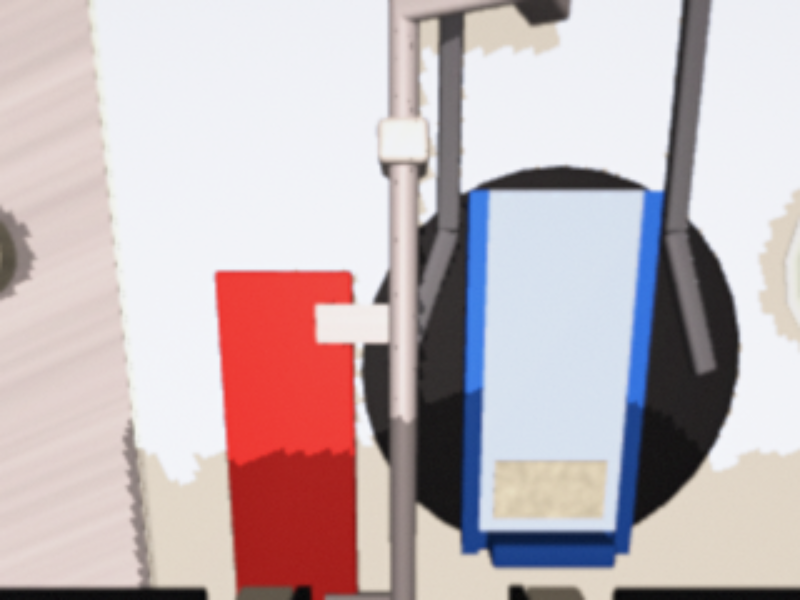

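The pad lies level (crop 217-352 wide), the nose at (545,8) is raised above its shadow, and the tray is straight in the rails' mouth. Force is 8.8 N at z=0.0469, which fits full press. I'll add 0.5 mm of hold and push along.

Call:
servo_tool(targets=[{"dx": 0.0, "dy": 0.0, "dz": -0.05, "spin": 0, "grip": 54.5}, {"dx": 0.3, "dy": -0.12, "dz": -0.05, "spin": 0, "grip": 54.5}, {"dx": 0.6, "dy": -0.24, "dz": -0.05, "spin": 0, "grip": 54.5}, {"dx": 0.9, "dy": -0.36, "dz": -0.05, "spin": 0, "grip": 54.5}, {"dx": 1.2, "dy": -0.47, "dz": -0.05, "spin": 0, "grip": 54.5}, {"dx": 1.5, "dy": -0.59, "dz": -0.05, "spin": 0, "grip": 54.5}, {"dx": 1.8, "dy": -0.71, "dz": -0.05, "spin": 0, "grip": 54.5}, {"dx": 2.1, "dy": -0.83, "dz": -0.05, "spin": 0, "grip": 54.5}, {"dx": 2.3, "dy": -0.91, "dz": -0.05, "spin": 0, "grip": 54.5}, {"dx": 2.5, "dy": -0.98, "dz": -0.05, "spin": 0, "grip": 54.5}])

```text
time_s: 10.58
tcp_pos: [0.5581, 0.1207, 0.0467]
eef_rot: [180.0, 0.1, -21.7]
contact_force: [-11.8, 3.3, 17.9]
gripper_width: 0.0477
```

Call:
servo_tool(targets=[{"dx": 0.25, "dy": -0.1, "dz": 0, "spin": 0, "grip": 54.5}, {"dx": 0.5, "dy": -0.2, "dz": 0, "spin": 0, "grip": 54.5}, {"dx": 0.75, "dy": -0.3, "dz": 0, "spin": 0, "grip": 54.5}, {"dx": 1.0, "dy": -0.39, "dz": 0, "spin": 0, "grip": 54.5}, {"dx": 1.25, "dy": -0.49, "dz": 0, "spin": 0, "grip": 54.5}, {"dx": 1.5, "dy": -0.59, "dz": 0, "spin": 0, "grip": 54.5}, {"dx": 1.7, "dy": -0.67, "dz": 0, "spin": 0, "grip": 54.5}, {"dx": 1.9, "dy": -0.74, "dz": 0, "spin": 0, "grip": 54.5}, {"dx": 2.0, "dy": -0.78, "dz": 0, "spin": 0, "grip": 54.5}, {"dx": 2.0, "dy": -0.78, "dz": 0, "spin": 0, "grip": 54.5}])

```text
time_s: 11.42
tcp_pos: [0.5781, 0.1129, 0.0468]
eef_rot: [180.0, 0.1, -21.7]
contact_force: [-11.1, 3.5, 18.2]
gripper_width: 0.0476
```

```bash
python3 look.py w7 | head -1; python3 -c "
import cv2
a=cv2.imread('pics/w7.png');cv2.imwrite('pics/c7.png',cv2.resize(a[0:240,160:480],(800,600)))"
```

```text
[0.57807969 0.11287342 0.04679619] [ 1.79950381e+02  9.83649717e-02 -2.17299803e+01] 11.4167
```

View pics/c7.png

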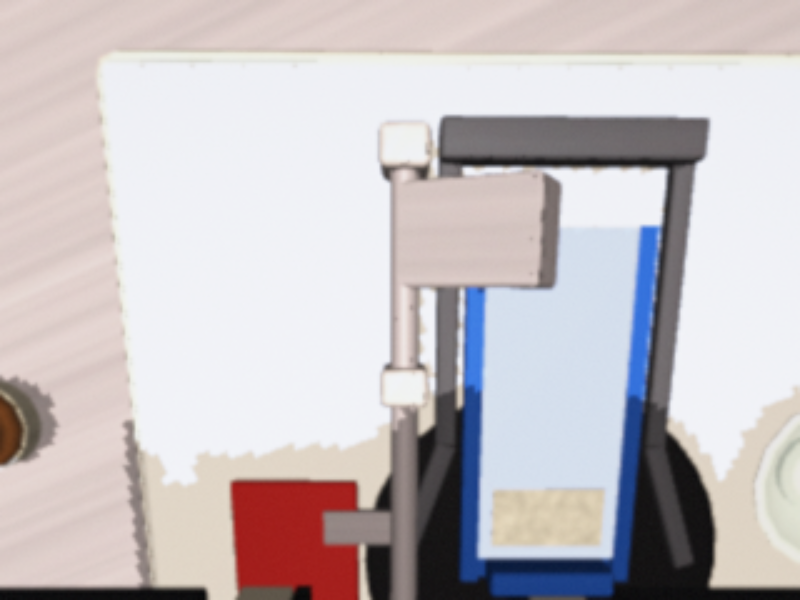

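Full press is confirmed: 18 N downward, so it is on its stop. The tray's front edge (row 227) is beneath the raised nose, with about 15 mm to go to the end stop (row 165). Continuing, slower at the end.

Call:
servo_tool(targets=[{"dx": 0.2, "dy": -0.08, "dz": 0, "spin": 0, "grip": 54.5}, {"dx": 0.4, "dy": -0.16, "dz": 0, "spin": 0, "grip": 54.5}, {"dx": 0.6, "dy": -0.24, "dz": 0, "spin": 0, "grip": 54.5}, {"dx": 0.8, "dy": -0.31, "dz": 0, "spin": 0, "grip": 54.5}, {"dx": 0.95, "dy": -0.37, "dz": 0, "spin": 0, "grip": 54.5}, {"dx": 1.05, "dy": -0.41, "dz": 0, "spin": 0, "grip": 54.5}, {"dx": 1.12, "dy": -0.44, "dz": 0, "spin": 0, "grip": 54.5}, {"dx": 1.18, "dy": -0.46, "dz": 0, "spin": 0, "grip": 54.5}, {"dx": 1.24, "dy": -0.485, "dz": 0, "spin": 0, "grip": 54.5}, {"dx": 1.3, "dy": -0.51, "dz": 0, "spin": 0, "grip": 54.5}])

```text
time_s: 12.5
tcp_pos: [0.5895, 0.1082, 0.0468]
eef_rot: [179.9, 0.2, -21.8]
contact_force: [-20.0, 8.4, 24.4]
gripper_width: 0.0475
```

Call:
servo_tool(targets=[{"dx": 0.03, "dy": -0.012, "dz": 0, "spin": 0, "grip": 54.5}, {"dx": 0.06, "dy": -0.024, "dz": 0, "spin": 0, "grip": 54.5}, {"dx": 0.09, "dy": -0.036, "dz": 0, "spin": 0, "grip": 54.5}, {"dx": 0.12, "dy": -0.048, "dz": 0, "spin": 0, "grip": 54.5}, {"dx": 0.14, "dy": -0.055, "dz": 0, "spin": 0, "grip": 54.5}, {"dx": 0.16, "dy": -0.063, "dz": 0, "spin": 0, "grip": 54.5}, {"dx": 0.18, "dy": -0.07, "dz": 0, "spin": 0, "grip": 54.5}, {"dx": 0.2, "dy": -0.08, "dz": 0, "spin": 0, "grip": 54.5}, {"dx": 0.2, "dy": -0.08, "dz": 0, "spin": 0, "grip": 54.5}, {"dx": 0.2, "dy": -0.08, "dz": 0, "spin": 0, "grip": 54.5}])

```text
time_s: 13.33
tcp_pos: [0.5896, 0.1081, 0.0468]
eef_rot: [179.9, 0.4, -21.8]
contact_force: [-26.0, 12.9, 29.2]
gripper_width: 0.0479
```

```bash
python3 look.py w8 | head -1; python3 -c "
import cv2
a=cv2.imread('pics/w8.png');cv2.imwrite('pics/c8.png',cv2.resize(a[0:240,160:480],(800,600)))"
```

```text
[0.58964944 0.10807368 0.04676546] [179.89373432   0.37243722 -21.79325437] 13.3333
```

View pics/c8.png

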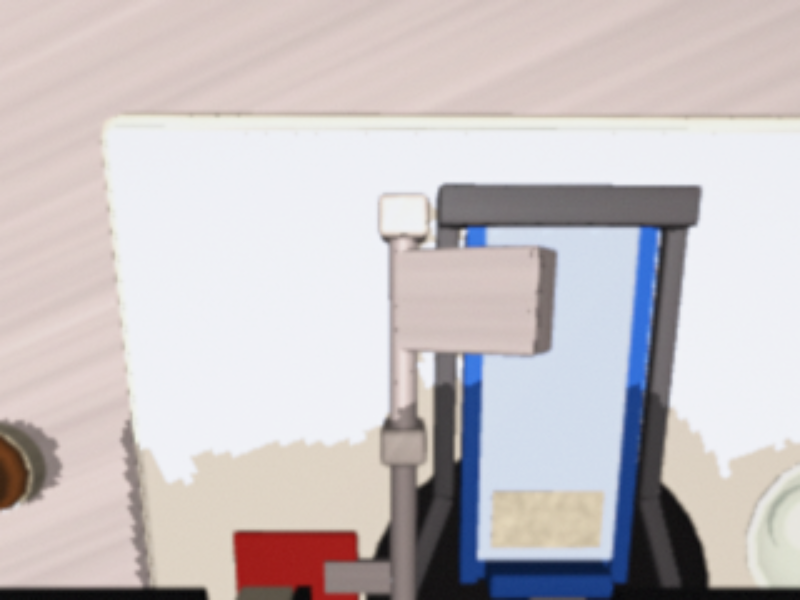

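The tray's front edge meets the end stop (row 226, no gap) across its width, and the push force has risen to 29 N. I'll relieve the push first with the pad still held down, so the finger cannot drag the tab upward, then let the clip rise.

Call:
servo_tool(targets=[{"dx": -0.1, "dy": 0.04, "dz": 0, "spin": 0, "grip": 54.5}, {"dx": -0.2, "dy": 0.08, "dz": 0, "spin": 0, "grip": 54.5}, {"dx": -0.3, "dy": 0.12, "dz": 0, "spin": 0, "grip": 54.5}, {"dx": -0.4, "dy": 0.16, "dz": 0, "spin": 0, "grip": 54.5}, {"dx": -0.5, "dy": 0.2, "dz": 0, "spin": 0, "grip": 54.5}, {"dx": -0.6, "dy": 0.24, "dz": 0, "spin": 0, "grip": 54.5}, {"dx": -0.7, "dy": 0.28, "dz": 0, "spin": 0, "grip": 54.5}, {"dx": -0.8, "dy": 0.31, "dz": 0, "spin": 0, "grip": 54.5}, {"dx": -0.8, "dy": 0.31, "dz": 0, "spin": 0, "grip": 54.5}, {"dx": -0.8, "dy": 0.31, "dz": 0, "spin": 0, "grip": 54.5}])

```text
time_s: 14.42
tcp_pos: [0.5884, 0.1097, 0.0473]
eef_rot: [-179.9, -0.2, -21.7]
contact_force: [3.8, -3.2, 9.0]
gripper_width: 0.0478
```

```bash
python3 look.py w9 | head -1; python3 -c "
import cv2
a=cv2.imread('pics/w9.png');cv2.imwrite('pics/c9.png',cv2.resize(a[0:240,160:480],(800,600)))"
```

```text
[0.58838939 0.10967901 0.04725486] [-179.92037593   -0.18646958  -21.7370258 ] 14.4167
```

View pics/c9.png

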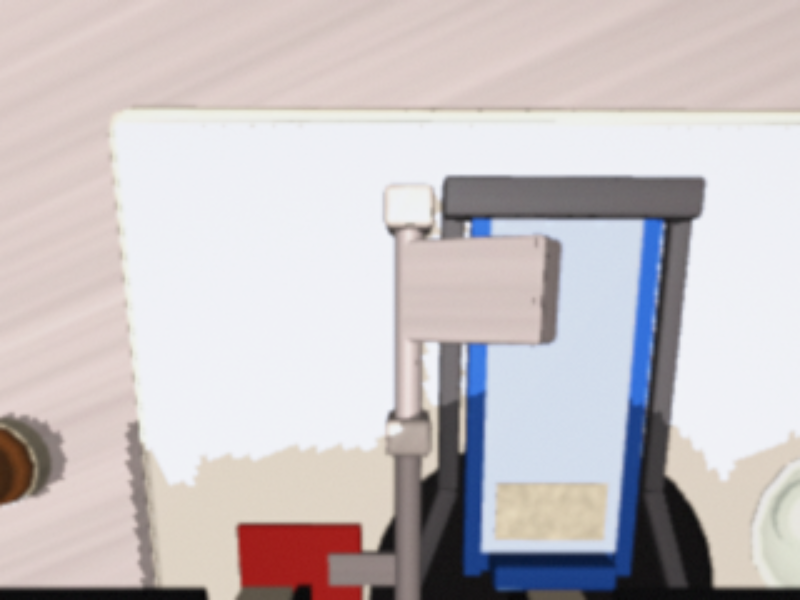

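Still home, push relieved (the pad finger just sticks a little), clip still down. Now letting go and moving up.

Call:
servo_tool(targets=[{"dx": 0, "dy": 0, "dz": 0.2, "spin": 0, "grip": 54.5}, {"dx": 0, "dy": 0, "dz": 0.4, "spin": 0, "grip": 54.5}, {"dx": 0, "dy": 0, "dz": 0.6, "spin": 0, "grip": 54.5}, {"dx": 0, "dy": 0, "dz": 0.8, "spin": 0, "grip": 54.5}, {"dx": 0, "dy": 0, "dz": 1.1, "spin": 0, "grip": 54.5}, {"dx": 0, "dy": 0, "dz": 1.5, "spin": 0, "grip": 54.5}, {"dx": 0, "dy": 0, "dz": 2.2, "spin": 0, "grip": 54.5}, {"dx": 0, "dy": 0, "dz": 3.2, "spin": 0, "grip": 54.5}, {"dx": 0, "dy": 0, "dz": 4.4, "spin": 0, "grip": 54.5}, {"dx": 0, "dy": 0, "dz": 6, "spin": 0, "grip": 54.5}])

```text
time_s: 15.5
tcp_pos: [0.5856, 0.1097, 0.1061]
eef_rot: [179.9, 0.1, -21.8]
contact_force: [0.2, 0.1, 0.4]
gripper_width: 0.0478
```

Call:
servo_tool(targets=[{"dx": -1, "dy": 0.3, "dz": 1.5, "spin": 0, "grip": 54.5}, {"dx": -2, "dy": 0.6, "dz": 3, "spin": 0, "grip": 54.5}, {"dx": -3, "dy": 0.9, "dz": 4.5, "spin": 0, "grip": 54.5}, {"dx": -4, "dy": 1.2, "dz": 6, "spin": 0, "grip": 54.5}, {"dx": -5, "dy": 1.5, "dz": 7.5, "spin": 0, "grip": 54.5}, {"dx": -6, "dy": 1.8, "dz": 9, "spin": 0, "grip": 54.5}, {"dx": -7, "dy": 2.1, "dz": 10, "spin": 0, "grip": 54.5}, {"dx": -8, "dy": 2.4, "dz": 10, "spin": 0, "grip": 54.5}, {"dx": -8, "dy": 2.4, "dz": 10, "spin": 0, "grip": 54.5}, {"dx": -8, "dy": 2.4, "dz": 10, "spin": 0, "grip": 54.5}])

```text
time_s: 16.33
tcp_pos: [0.5057, 0.1341, 0.2056]
eef_rot: [180.0, 0.0, -21.7]
contact_force: [-0.8, -0.5, -0.0]
gripper_width: 0.0478
```

```bash
python3 look.py w10 ; python3 -c "
import cv2
a=cv2.imread('pics/w10.png');cv2.imwrite('pics/c10.png',cv2.resize(a[0:240,160:480],(800,600)))"
```

```text
[0.50567699 0.13408729 0.20563047] [ 1.79996496e+02  2.23807952e-02 -2.17144273e+01] 16.3333
stage 0.68 [253.   1. 434. 210.] [[250.0, 0.0], [432.0, 0.0], [432.0, 210.0], [250.0, 210.0]] [[0.713, 0.13], [0.646, -0.038], [0.433, 0.021], [0.515, 0.226]]
stage 0.25 [276.  17. 349. 171.] [[275.0, 67.0], [318.0, 67.0], [318.0, 172.0], [275.0, 172.0]] [[0.648, 0.132], [0.631, 0.09], [0.528, 0.132], [0.546, 0.178]]
tray 0.96 [330.  13. 369. 102.] [[327.0, 100.0], [329.0, 12.0], [369.0, 13.0], [367.0, 101.0]] [[0.597, 0.094], [0.671, 0.062], [0.655, 0.026], [0.58, 0.055]]
tray 0.93 [210. 209. 247. 233.] [[209.0, 234.0], [214.0, 208.0], [244.0, 214.0], [239.0, 240.0]] [[0.508, 0.281], [0.535, 0.26], [0.515, 0.231], [0.488, 0.251]]
tray 0.65 [315. 287. 368. 294.] [[318.0, 290.0], [370.0, 290.0], [370.0, 294.0], [318.0, 294.0]] [[0.388, 0.188], [0.363, 0.126], [0.357, 0.128], [0.382, 0.19]]
clip 0.82 [275.  15. 348. 172.] [[276.0, 67.0], [318.0, 67.0], [318.0, 172.0], [276.0, 172.0]] [[0.644, 0.13], [0.629, 0.09], [0.53, 0.13], [0.547, 0.174]]
media 0.56 [  0. 211. 109. 259.] [[-5.0, 221.0], [105.0, 208.0], [110.0, 245.0], [0.0, 258.0]] [[0.608, 0.418], [0.581, 0.317], [0.548, 0.334], [0.575, 0.439]]
media 0.41 [250.   2. 433. 206.] [[251.0, 0.0], [432.0, 0.0], [432.0, 209.0], [251.0, 209.0]] [[0.679, 0.123], [0.629, -0.003], [0.47, 0.041], [0.531, 0.195]]
```

Run:
```python
import cv2,numpy as np
for f,cols in (("w10",range(350,372,3)),):
    a=cv2.imread(f"pics/{f}.png"); 
    for v in range(2,22): print(v,[tuple(int(x) for x in a[v,u]) for u in cols])
```

```text
2 [(200, 191, 189), (209, 199, 196), (206, 196, 194), (214, 204, 202), (216, 205, 204), (223, 212, 210), (223, 213, 212), (224, 213, 211)]
3 [(125, 120, 123), (131, 127, 130), (131, 125, 126), (134, 129, 131), (135, 128, 130), (138, 133, 134), (139, 133, 135), (139, 133, 134)]
4 [(99, 98, 104), (99, 98, 104), (97, 97, 101), (98, 97, 100), (96, 94, 100), (96, 94, 99), (98, 96, 102), (95, 92, 99)]
5 [(104, 101, 107), (101, 100, 106), (101, 99, 104), (102, 99, 105), (100, 99, 103), (101, 99, 104), (102, 101, 106), (103, 99, 106)]
6 [(106, 102, 108), (106, 104, 108), (104, 102, 106), (106, 103, 109), (104, 102, 107), (104, 101, 106), (103, 100, 106), (103, 101, 106)]
7 [(107, 103, 109), (108, 106, 111), (106, 103, 107), (109, 105, 110), (107, 105, 109), (105, 103, 108), (106, 105, 109), (105, 103, 108)]
8 [(110, 108, 113), (109, 107, 111), (107, 106, 109), (107, 105, 110), (106, 104, 110), (105, 103, 109), (105, 104, 109), (108, 107, 112)]
9 [(109, 107, 112), (109, 106, 111), (107, 105, 109), (107, 104, 110), (105, 103, 110), (107, 105, 111), (105, 103, 109), (106, 104, 110)]
10 [(96, 94
[... 907 characters left out ...]
163)]
17 [(231, 214, 204), (231, 215, 205), (231, 213, 203), (231, 215, 205), (231, 214, 203), (227, 189, 169), (217, 117, 61), (185, 175, 171)]
18 [(231, 214, 203), (232, 214, 204), (232, 215, 204), (230, 213, 203), (231, 215, 205), (227, 188, 168), (216, 117, 60), (183, 173, 171)]
19 [(231, 214, 204), (231, 215, 205), (231, 213, 204), (231, 214, 204), (231, 215, 205), (225, 186, 165), (216, 117, 61), (176, 165, 164)]
20 [(233, 216, 206), (230, 213, 203), (232, 215, 205), (232, 215, 205), (231, 213, 204), (224, 182, 159), (213, 115, 60), (164, 154, 152)]
21 [(232, 215, 205), (231, 214, 204), (232, 215, 204), (231, 214, 204), (232, 215, 205), (225, 176, 150), (213, 116, 63), (161, 150, 149)]
```

The stop (rows 3-11) borders the tray directly with no white gap, square across its width. Handing in.

```bash
python3 -c "
from plant import r
print(r.close_job(), r.get_state()['time_s'], r.get_state()['contact_force'])"
```

```text
the job is handed in; nothing more can be done
the job is handed in; nothing more can be done
```

The blue tray is loaded and the job is handed in, at about 16.4 s of the 46 s allowed.

**What I did:**
- **First push:** I pushed the tray about 45 mm along the stage with shut fingers, before the clip was pressed. It started behind the near end of the pad, so one gripper could not reach both. It stayed well short of the nose.
- **Press and push home:** I opened the jaws to 48 mm. The left fingertip held the red pad down on its stop (about 18 N downward) while the right one pushed the tab. The tray went under the raised nose and onto the end stop, where the push force rose to about 29 N.
- **Release:** I eased off the push with the clip still held, then let go and moved clear.

**Last checks:**
- **Tray:** after release, the pixels show it bordering the end stop squarely with no gap. The network's outline puts its centre within about 2 mm of home.
- **Robot:** it was clear of everything, with wrist force near zero.

**Not fully checked:**
- **Clip:** I did not see it clamped on the tray. The 12-picture limit was reached, so this rests on the finger having left the pad.
- **Bystanders:** I did not measure them again at the end. No unexpected contact force showed.
- **Stage position:** my two estimates differed by about 3 mm. That did not matter, because the tray was pushed until it met the stop.

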